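# Open the counterweighted chest and put the brush away

## Task

Take the shoe-care chest's brass pull and lift its counterweighted lid past the balance point, then keep hold and slowly ease it back until it just rests open by itself on its rubber buffer; never let it swing fast or slam, and do not push it into the buffer harder than a light touch. With the lid let go and standing open, put the shoe brush bristles down in the bay with the blue lining, lying front to back and set down rather than dropped. Leave the lid open and everything else where it is.

Things in the scene. Friction and masses are not known exactly. Their poses are not given: they have to be found in the camera images.
- chest: Dark wooden chest fixed to the counter, 170 mm front to back (its x), 260 wide (y), 80 high without lid; origin at the centre of its underside, front (-x) towards the robot. Walls, floor and divider 10 mm thick; the divider, front to back in the middle, makes two bays, each 150 (x) by 115 (y) inside, floor 10 mm above the counter.
- hinge (a point): Middle of the lid's hinge line: 85 mm behind the chest's origin (+x of the chest) and 82 mm up. The line runs along the chest's y.
- lid: Dark wooden lid, 170 x 260 x 14 mm. Origin on the hinge line; its z points up when shut. Opening turns it about the chest's +y: the front edge rises and swings back, away from the robot. Shut, raising it takes 2 to 6 N at the pull, ever less up to the balance point, 35 to 55 degrees open (varies); past that it falls open unless held. It must never turn faster than 1.2 rad/s (0.25 m/s at the pull).
- counterweight_mid (a point): Middle of the steel counterweight bar on the lid's arms (28 mm thick, 220 long, 80 mm from the hinge line; up behind the chest when shut). It comes down on a springy rubber pad behind the chest, set anew each time: the lid's rest lies anywhere from 74 to 114 degrees open and must be felt. Pressing the pad with over 45 N is too much (8 to 18 N is the lid's own weight).
- pull (a point): Middle of the brass pull: round bar 14 mm thick along the lid's y, 110 mm between its posts, 205 mm from the hinge, 35 mm clear of the lid's edge, 90 mm above the counter shut. Pinched front to back from above, it turns in the fingers as the lid swings. Past balance it draws the hand on with 1 to 5 N; at the pad it pushes back, about 1 N more per mm. Push under 6 N; let go only once at the pad.
- lining: Blue felt lining, 135 x 100 x 2 mm (seen only, cannot be felt), on the floor of one of the two bays (left or right, it varies), in the bay's middle; origin at its underside, 10 mm above the counter; x and y as the chest's. The lid hides it at the start.
- brush_mid (a point): Centre of the shoe brush, half-way up (22.5 mm above what it stands on): light wooden back 110 mm long (its x) x 46 wide (y) x 22 thick, over a rigid black bristle block 100 x 40 x 23. It stands on its bristles on the counter, left or right of the chest; 0.13 to 0.21 kg.
- tin: red round polish tin with a steel lid, 68 mm across, 26 high, standing in the unlined bay of the chest; leave it there
- cream_jar: small glass cream jar with a black cap, 60 mm across, 55 high, standing on the counter; leave it (origin at the underside)
- scent: amber glass scent bottle, 48 mm across, 120 high; leave it
- ring_dish: small white bowl, 100 mm across, 30 high; leave it
- shoe_tree: wooden shoe tree with a steel rod, about 250 mm long, lying; leave it
- polish: white plastic bottle, 44 mm across, 100 high; leave it
- shoe_horn: flat steel shoe horn, 180 mm long, lying; leave it
There are look-alikes about, which are no part of the job. Leave any green or purple look-alike of the part that bears brush_mid alone.

How it is judged:
On the way:
1. the lid stands open past its balance point, at rest and let go (angle between lid's own z axis and vertical above 1.25 rad and angular speed of lid below 0.06 rad/s and contact force between the fingers and lid below 0.2 N), for 0.3 s.
At the end, for the whole second after the job is handed in: The lid rests open by itself (more than 1.25 rad, turning slower than 0.06 rad/s, not held). The brush stands still and let go on the floor of the lined bay, bristles down within 0.2 rad, front to back within 0.5 rad, its centre within 25 mm (front-back) and 40 mm (sideways) of the lining's (all of step 1 and x of brush_mid in the frame of lining between -0.025 and 0.025 m and y of brush_mid in the frame of lining between -0.04 and 0.04 m and z of brush_mid in the frame of lining between 0.015 and 0.03 m and angle between brush_mid's own z axis and vertical below 0.2 rad and angle between the x axis of brush_mid and the x axis of lining, either way round below 0.5 rad and linear speed of brush below 0.02 m/s and contact force between the fingers and brush below 0.1 N); the robot touches nothing.
It fails at once if the lid swings or slams faster than 1.2 rad/s (angular speed of lid above 1.2 rad/s).
It fails at once if the counterweight is pressed or struck against its buffer with more than 45 N (contact force between counterweight_c0 and anything else above 45 N).
It fails at once if the brush is dropped or thrown into the chest (faster than 0.8 m/s there) (linear speed of brush above 0.8 m/s and horizontal distance between brush_mid and lining below 0.07 m).
It fails at once if a bystander is moved by more than 30 mm (distance of any of tin, cream_jar, scent, ring_dish, shoe_tree, polish, shoe_horn from where it was at the start of the episode above 0.03 m).
It also fails if it takes over 72 s, if anything falls off the work surface, if the arm or the gripper's body presses on something with over 40 N, if the wrist force passes 120 N, or if a joint passes its speed limit or range.

## Robot

A 6-joint arm with a two-finger parallel gripper is mounted at the origin on the work surface. World frame = base frame: x ahead of the robot, y to its left, z up, the work surface at z = 0. Lengths are in m, angles in rad, forces in N, time in s.
With the tool pointing down it reaches from about 0.35 to 0.975 m from the base axis. Payload 4.9 kg.
Tool frame: the origin (TCP) lies on the front face of the gripper's body, between the roots of the fingers; the fingertips stand ctrl.tip_extent ahead of it and the grasp point (between the pads) lies 54 mm ahead of it (ctrl.tip_extent is the distance from the TCP to the fingertips, in m); z points along the fingers, y is the line along which they close (so a half turn about z gives the same grasp; the last joint's range is limited). The gripper opens to 85 mm and grips with 20 to 120 N. Pads are 22 mm wide; open, the fingers measure 114 mm over their backs; the gripper's body (76 mm by 85 mm) begins 54 mm behind the grasp point. The pads swing forward as they close: fully open they stand 13 mm farther back than shut.
Start: joints at [1.144, 0.053, 1.613, -0, 1.476, -0.119], TCP at [0.189, 0.596, 0.304] pointing down, gripper open.
Joint ranges: [-3.01, 3.01], [-1.01, 2.22], [0.06, 2.58], [-1.02, 4.17], [0.09, 2.62], [-3.14, 3.14]. Speed limits (rad/s): [2.57, 2.57, 3.14, 3.14, 3.14, 3.14].

## Interface

Orientations are given as a rotation vector (axis times angle).
In Python, from station import ctrl gives the robot as it stands.
- The arm moves only by the tool apply_moves, never from a script. Its argument "rows" is one flat list of numbers, 6 for each row, row after row: the shift along the tool's x, y, z normalised to -1 to 1, where 1 is 0.6 m, then the turn, a rotation vector about the tool's x, y, z normalised to -1 to 1, where 1 is 90 degrees. A call has 1 to 20 rows; each row is the pose to reach, as a shift and turn from the pose commanded when the call began, along the tool's axes at that moment; what a row does not reach only later rows make up. A row lasts 1/10 s, in which the tool goes at most 50 mm and 8.59 degrees, less where a joint would pass 70% of its speed; a pose out of reach is approached as far as the arm can. A call with a number of a shift or a turn outside -1 to 1 is refused whole. A call with a gripper value outside its range is refused whole. "grip" is the opening, from 0 (shut) to 1 (fully open), set as the call begins (left out, the last holds). The fingers move at their own pace and stop on an object; "grip_force" is the grip in N (left out, the last holds). Time passes only in rows, so rows that repeat a pose let the fingers close. It gives the time, the measured TCP pose, the force, the opening and the grip force at its end, in the units of the state.
- ctrl.get_obs(): the state, without advancing time (a new reading comes with each control period).
- ctrl.get_image(name): name is "side" or "top" or "wrist"; returns (picture, depth): 420x560x3 uint8, blue, green, red; 420x560 float32, m along the optical axis (not along the pixel's ray), 0 where there is no reading.
- ctrl.camera_model(name): a dict with "mtx" (3x3 intrinsics, pixels), "R" (3x3) and "t" (3): a world point X has camera coordinates R X + t; the wrist camera has in their place "tool_from_camera" (4x4, takes a point from camera to tool coordinates, whose origin is the TCP and whose axes are the flange's). Camera axes: x right, y down, z forward; pixel columns grow to the right and rows downward; lengths in m; the calibration is good to about 2 mm. The wrist camera is an equidistant fisheye: a pixel r from the principal point sees the ray r / f radians off the axis. A picture is of the moment at which its call begins: read the wrist's pose just before it. camera_model takes no time and is no camera call.
- ctrl.finish_job(): hands the job in; it is judged then, once.
The state is a dict: "t": time; "q": joint angles; "dq": joint speeds; "effort": joint torques, N m; "tool_pos": TCP position; "tool_rot": TCP orientation; "contact_force": force on the tool from outside, world axes, zero at the start; "wrist_torque": the same for the moment, N m; "opening": finger opening in m; "grip_force": force on a finger pad.
Only numpy, scipy, OpenCV 4.12 (cv2) and the standard library are available. Lean on these libraries where they do the work, as an engineer would, in place of code of your own. Each camera call takes 0.05 s, during which the arm holds its last target. There are 200 camera calls.

## Working session

There is one attempt and no reset: what is moved stays moved. The work goes in short steps, Python scripts to look and compute and a tool call to move; the robot and the scene stay as the last step left them, time stands still between calls to the robot, and variables do not carry over. Pictures are saved under pics/ and viewed, at most 10 in all, crops included, and the job is handed in when it is done.

Besides the shell and the picture viewer there is one more tool, called after "Call:" as name(argument=value, ...) on one line, values as JSON. apply_moves: Moves the arm, as the interface text tells. Its arguments: {"type":"object","properties":{"rows":{"type":"array","items":{"type":"number"}},"grip":{"type":"number"},"grip_force":{"type":"number"}},"required":["rows"]}

```bash
ls; mkdir -p pics; cat > h.py <<'E'
import numpy as np, cv2
from scipy.spatial.transform import Rotation as Rn
from station import ctrl
def cam(n): 
    m=ctrl.camera_model(n); return m
def world(n,uv,depth):
    m=cam(n);K=np.array(m["mtx"]);R=np.array(m["R"]);t=np.array(m["t"])
    uv=np.atleast_2d(uv).astype(float);d=np.atleast_1d(depth)
    r=np.c_[(uv[:,0]-K[0,2])/K[0,0],(uv[:,1]-K[1,2])/K[1,1],np.ones(len(uv))]*d[:,None]
    return (r-t)@R
def plane(n,uv,z):
    m=cam(n);R=np.array(m["R"]);t=np.array(m["t"]);c=-R.T@t
    p=world(n,uv,np.ones(len(np.atleast_2d(uv))));d=p-c
    return c+d*((z-c[2])/d[:,2])[:,None]
E
python3 - <<'E'
from h import *
for n in("top","side"):
    im,d=ctrl.get_image(n);cv2.imwrite(f"pics/{n}0.png",im);np.save(f"{n}0.npy",d)
    m=cam(n);print(n,np.round(m["mtx"],1).tolist(),-np.array(m["R"]).T@m["t"])
o=ctrl.get_obs();print(o,ctrl.tip_extent)
E
```

```text
pics
top [[400.1, 0.0, 283.3], [0.0, 400.1, 202.7], [0.0, 0.0, 1.0]] [ 0.44021991 -0.00711225  1.34980759]
side [[480.7, 0.0, 271.6], [0.0, 480.7, 202.6], [0.0, 0.0, 1.0]] [-0.07113202 -0.95743589  0.78817753]
{'t': 0.1, 'q': array([ 1.14400543e+00,  5.33112639e-02,  1.61417959e+00,  2.01389169e-05,
        1.47599008e+00, -1.19000633e-01]), 'dq': array([ 1.10247742e-03, -7.27760028e-04, -5.19039832e-03,  1.47835470e-04,
       -9.47269139e-04,  6.81684838e-05]), 'effort': array([-4.15157956e-04, -3.94904888e+01, -3.71362782e+01, -1.94826493e-04,
        3.88652654e-03,  4.32135309e-06]), 'tool_pos': array([0.18916097, 0.59523167, 0.30275949]), 'tool_rot': array([-4.81491482e-01, -3.10394000e+00,  2.84737467e-03]), 'contact_force': array([0.03477396, 0.24419663, 0.36058472]), 'wrist_torque': array([ 0.02686052,  0.00965416, -0.01761723]), 'grip_force': 0.0, 'opening': 0.0857541457416241} 0.0726
```

View pics/top0.png

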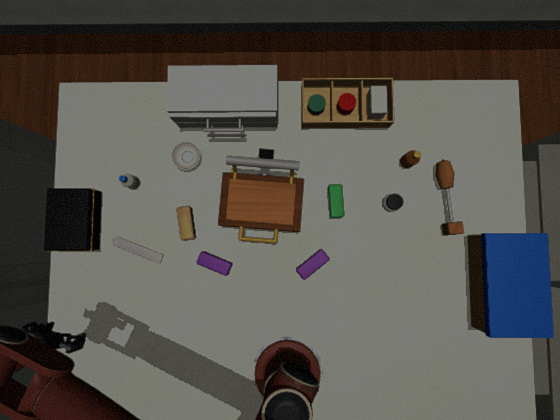

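View pics/side0.png

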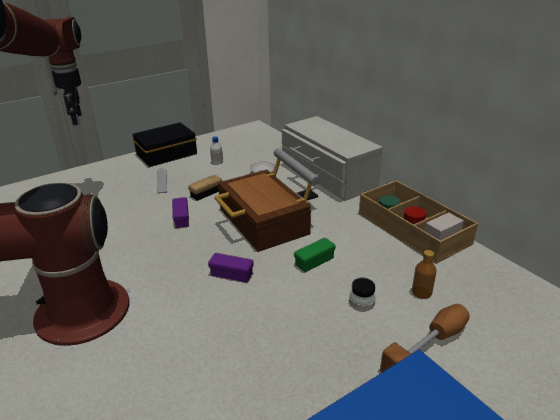

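Top view: chest at about (261,203), its pull bar at (259,241). Brush candidates are the light wood block at (185,223), the green one at (336,200), and the purple ones at (214,263) and (313,264). The light wooden one at (185,223) fits the description because the others are coloured look-alikes. I'll measure, then confirm in a crop.

```bash
python3 - <<'E'
from h import *
im=cv2.imread("pics/top0.png");d=np.load("top0.npy")
H,W=d.shape
vv,uu=np.mgrid[0:H,0:W]
P=world("top",np.c_[uu.ravel(),vv.ravel()],d.ravel()).reshape(H,W,3)
np.save("P0.npy",P)
def rect(mask,name,z=None):
    m=mask.astype(np.uint8)
    n,l,s,c=cv2.connectedComponentsWithStats(m)
    k=1+np.argmax(s[1:,4]);pts=np.argwhere(l==k)[:,::-1]
    w=plane("top",pts,z)
    r=cv2.minAreaRect((w[:,:2]*1000).astype(np.float32));print(name,s[k],"centre mm",np.round(r[0],1),"size",np.round(r[1],1),r[2], "medz",np.median(P[...,2][l==k]));return r,w
roi=lambda a,b,c,e:(uu>=a)&(uu<b)&(vv>=c)&(vv<e)
z=P[...,2]
print("pull line depths",np.round(P[243,245:275:5],3).tolist(), np.round(P[241,245:275:5],3).tolist())
rect(roi(165,210,190,255)&(z>.03)&(z<.06),"brush",.045)
rect(roi(205,315,165,240)&(z>.082)&(z<.105),"lid",.089)
rect(roi(235,283,222,250)&(z>.07)&(z<.105),"pull",.092)
hsv=cv2.cvtColor(im,cv2.COLOR_BGR2HSV)
y=roi(230,290,225,250)&(hsv[...,0]>17)&(hsv[...,0]<32)&(hsv[...,1]>110)&(hsv[...,2]>80)
rect(y,"brass",.09)
# free heights around
for n,(u,v) in dict(bowl=(187,157),polish=(127,180),cw=(262,162),drawer=(224,100),box=(347,100),horn=(138,250),jar=(393,202)).items(): print(n,np.round(P[v,u],3))
c=np.hstack([cv2.resize(im[150:290,150:360],None,fx=3.5,fy=3.5,interpolation=cv2.INTER_CUBIC)]);cv2.imwrite("pics/crop.png",c)
E
```

```text
pull line depths [[0.421, 0.14, -0.0], [0.421, 0.124, -0.001], [0.421, 0.107, -0.001], [0.421, 0.09, 0.001], [0.421, 0.073, -0.001], [0.421, 0.056, -0.001]] [[0.428, 0.14, 0.003], [0.428, 0.124, -0.004], [0.429, 0.099, 0.089], [0.429, 0.083, 0.096], [0.429, 0.067, 0.097], [0.429, 0.052, 0.095]]
brush [177 206  18  34 480] centre mm [489.1 331.7] size [109.5  47.2] 9.406806945800781 medz 0.04416303536374436
lid [ 218  169   86   71 4618] centre mm [539.7  82.6] size [261.  219.8] 85.33052062988281 medz 0.09776685618444632
pull [235 222  48  21 570] centre mm [456.9  88.3] size [148.   62.6] 89.93858337402344 medz 0.09642431947514894
brass [239 226  39  17 192] centre mm [449.7  90.6] size [121.1  42.6] 85.06507110595703 medz 0.09656955807704226
bowl [0.713 0.34  0.007]
polish [0.624 0.514 0.08 ]
cw [0.665 0.073 0.169]
drawer [0.861 0.191 0.154]
box [ 0.894 -0.201  0.053]
horn [0.398 0.499 0.006]
jar [ 0.554 -0.345  0.055]
```

View pics/crop.png

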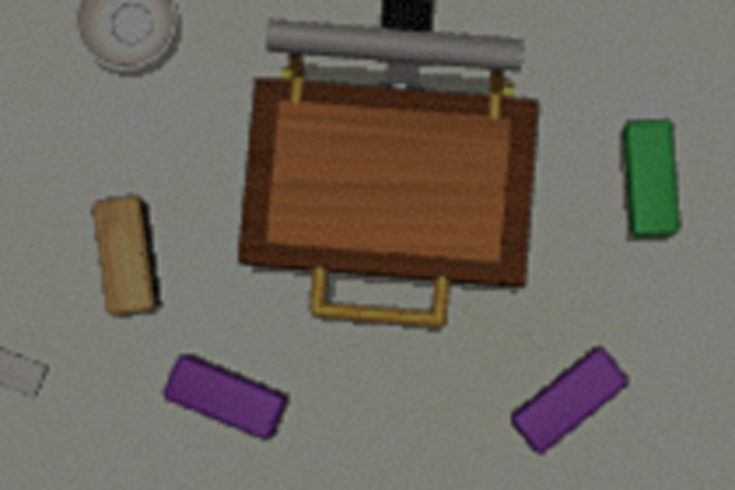

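The crop confirms the tan brush at crop (126,255), which is top-image (185,223). The chest is turned about -4.7°, and the black pad is behind it at about (266,153). Next I measure the hinge, pull, counterweight and pad.

```bash
python3 - <<'E'
from h import *
P=np.load("P0.npy");im=cv2.imread("pics/top0.png")
c=np.array([[257,78],[538,101],[524,285],[240,262]])/3.5+150-.5
w=plane("top",c,.096);print(np.round(w,4).tolist())
print("sides",[round(float(np.linalg.norm(w[i]-w[i-1])),4) for i in range(4)])
cen=w.mean(0);ya=(w[0]+w[3]-w[1]-w[2])[:2];xa=(w[0]+w[1]-w[2]-w[3])[:2]
print("yaw y,x",np.degrees(np.arctan2(-ya[0],ya[1])),np.degrees(np.arctan2(xa[1],xa[0])))
a=np.radians(-4.7);X=np.array([np.cos(a),np.sin(a)]);Y=np.array([-X[1],X[0]])
h=cen[:2]+.085*X;print("cen",cen,"hinge",h,"pull",h-.205*X)
b=plane("top",(np.array([[318,312],[441,320]])/3.5+150-.5),.097);print("bar ends",b, "mid",b.mean(0))
Q=P.reshape(-1,3);l=np.c_[(Q[:,:2]-h)@X,(Q[:,:2]-h)@Y,Q[:,2]]
L=l.reshape(P.shape)
s=slice(145,182)
for u in (225,240,262,268,285): print(u,[(int(v),*[int(x) for x in 1000*L[v,u]]) for v in range(145,178,2)])
d=np.load("side0.npy");vv,uu=np.mgrid[0:420,0:560];S=world("side",np.c_[uu.ravel(),vv.ravel()],d.ravel()).reshape(420,560,3)
s2=np.dstack([(S[...,:2]-h)@X,(S[...,:2]-h)@Y,S[...,2]]);ims=cv2.imread("pics/side0.png")
k=(s2[...,0]>.02)&(s2[...,0]<.15)&(abs(s2[...,1])<.16)&(s2[...,2]>.008)&(s2[...,2]<.13)
r=(1000*s2[k]).astype(int);print(len(r));print(np.c_[np.argwhere(k)[:,::-1],r][::max(1,len(r)//40)].tolist())
cv2.imwrite("pics/s1.png",cv2.resize(ims[140:250,200:340],None,fx=5,fy=5))
E
```

```text
[[0.6474, 0.2016, 0.096], [0.6257, -0.0529, 0.096], [0.46, -0.0396, 0.096], [0.4807, 0.2148, 0.096]]
sides [0.1672, 0.2554, 0.1663, 0.2553]
yaw y,x -4.769478889157254 -4.555922757034482
cen [0.55344421 0.08097667 0.096     ] hinge [0.63815839 0.0740119 ] pull [0.43384773 0.0908093 ]
bar ends [[0.43605713 0.14425765 0.097     ]
 [0.42890319 0.03444925 0.097     ]] mid [0.43248016 0.08935345 0.097     ]
225 [(145, 105, 146, 3), (147, 98, 145, 4), (149, 93, 146, -6), (151, 85, 144, 0), (153, 78, 144, 0), (155, 72, 144, -4), (157, 65, 143, -2), (159, 57, 142, 0), (161, 51, 142, -5), (163, 43, 140, 0), (165, 37, 140, -2), (167, 29, 139, 2), (169, 23, 139, -3), (171, 15, 137, 4), (173, -5, 120, 99), (175, -11, 120, 96), (177, -17, 119, 100)]
240 [(145, 111, 96, -5), (147, 102, 93, 6), (149, 96, 93, 1), (151, 90, 94, -4), (153, 82, 92, 0), (155, 75, 91, 3), (157, 37, 68, 162), (159, 30, 67, 167), (161, 23, 66, 171), (163, 18, 66, 166), (165, 13, 67, 159), (167, 34, 88, 0), (169, 27, 87, 0), (171, 20, 86, 2), (173, 0, 73, 96), (175, -7, 73, 95), (177, -13, 72, 94)]
262 [(145, 116, 19, 0), (1
[... 1449 characters left out ...]
, 161, 134, 75, 111], [279, 163, 21, 89, 126], [310, 190, 86, 10, 50], [302, 191, 64, 20, 48], [311, 191, 87, 5, 49], [297, 192, 47, 22, 48], [301, 192, 57, 15, 49], [309, 192, 79, 4, 48], [313, 192, 87, -6, 51], [298, 193, 46, 15, 48], [302, 193, 55, 6, 50], [310, 193, 77, -4, 49], [314, 193, 89, -9, 48], [299, 194, 44, 5, 51], [303, 194, 56, 2, 48], [312, 194, 79, -12, 49], [316, 194, 94, -12, 45], [301, 195, 49, 2, 47], [309, 195, 67, -14, 50], [313, 195, 79, -19, 49], [317, 195, 90, -24, 48], [303, 196, 50, -7, 48], [311, 196, 71, -20, 48], [315, 196, 82, -24, 47], [302, 197, 44, -11, 49], [311, 197, 70, -21, 46], [315, 197, 83, -24, 44], [309, 198, 61, -24, 47], [313, 198, 73, -27, 44]]
```

View pics/s1.png

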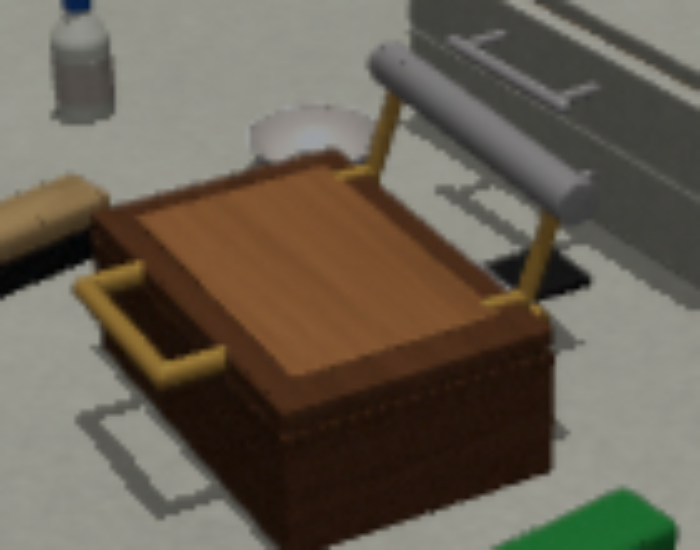

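Pad top is at z = 0.0485 and the counterweight is at 72° on its arc, so I expect the lid to meet the pad at about 86-88° open. Next I plan the approach to the pull.

```bash
cat >> h.py <<'E'
A=np.radians(-4.7);X=np.array([np.cos(A),np.sin(A),0]);Y=np.array([-X[1],X[0],0])
HG=np.array([.6375,.0735,.082])
def down(xdir_y): # tool y along given dir, z down
    y=xdir_y/np.linalg.norm(xdir_y);z=np.array([0,0,-1.]);return np.c_[np.cross(y,z),y,z]
def row(p,R,p0,R0):
    s=R0.T@(np.array(p)-p0)/.6; r=Rn.from_matrix(R0.T@R).as_rotvec()/(np.pi/2)
    return np.round(np.r_[s,r],4).tolist()
def pull(th): 
    c,s=np.cos(th),np.sin(th);return HG+X*(-.205*c+.008*s)+np.array([0,0,.205*s+.008*c])
def now():
    o=ctrl.get_obs();return o,o["tool_pos"],Rn.from_rotvec(o["tool_rot"]).as_matrix()
E
python3 - <<'E'
from h import *
o,p,R0=now();print(R0.round(3).tolist())
for d in (X,-X):
    R=down(d);print(row(pull(0)+[0,0,.16],R,p,R0), row(pull(0)-.002*X+[0,0,.054],R,p,R0))
print(pull(0))
E
```

```text
[[-0.953, 0.303, -0.001], [0.303, 0.953, -0.002], [0.0, -0.002, -1.0]]
[-0.6426, -0.6786, 0.089, -0.0011, 0.0007, 0.8563] [-0.6394, -0.679, 0.2657, -0.0011, 0.0007, 0.8563]
[-0.6426, -0.6786, 0.089, -0.0007, -0.0012, -1.1437] [-0.6394, -0.679, 0.2657, -0.0007, -0.0012, -1.1437]
[0.43318934 0.09029739 0.09      ]
```

Call:
apply_moves(rows=[-0.6426, -0.6786, 0.089, -0.001, 0.001, 0.8563, -0.6426, -0.6786, 0.089, -0.001, 0.001, 0.8563, -0.6426, -0.6786, 0.089, -0.001, 0.001, 0.8563, -0.6426, -0.6786, 0.089, -0.001, 0.001, 0.8563, -0.6426, -0.6786, 0.089, -0.001, 0.001, 0.8563, -0.6426, -0.6786, 0.089, -0.001, 0.001, 0.8563, -0.6426, -0.6786, 0.089, -0.001, 0.001, 0.8563, -0.6426, -0.6786, 0.089, -0.001, 0.001, 0.8563, -0.6426, -0.6786, 0.089, -0.001, 0.001, 0.8563, -0.6426, -0.6786, 0.089, -0.001, 0.001, 0.8563, -0.6426, -0.6786, 0.089, -0.001, 0.001, 0.8563, -0.6426, -0.6786, 0.089, -0.001, 0.001, 0.8563, -0.6426, -0.6786, 0.089, -0.001, 0.001, 0.8563, -0.6426, -0.6786, 0.089, -0.001, 0.001, 0.8563, -0.6426, -0.6786, 0.089, -0.001, 0.001, 0.8563, -0.6426, -0.6786, 0.089, -0.001, 0.001, 0.8563], grip=0.36, grip_force=40)

```text
t: 1.7
tool_pos: [0.433, 0.0921, 0.2506]
tool_rot: [-2.307, -2.13, -0.003]
contact_force: [1.4, 0.3, 0.2]
opening: 0.0306
grip_force: 0.0
```

```bash
python3 - <<'E'
from h import *
o,p,R0=now();print(o["t"],p,o["opening"],o["q"].round(2),o["contact_force"])
print(row(pull(0)-.002*X+[0,0,.054],down(X),p,R0))
im,d=ctrl.get_image("wrist");cv2.imwrite("pics/w1.png",im)
E
```

```text
1.7 [0.43302032 0.09208512 0.25061278] 0.03061284504729862 [ 0.04 -0.37  2.08  0.    1.43  0.12] [1.35267619 0.27313095 0.15214331]
[-0.0033, -0.0029, 0.1777, 0.0003, -0.0015, 0.0016]
```

View pics/w1.png

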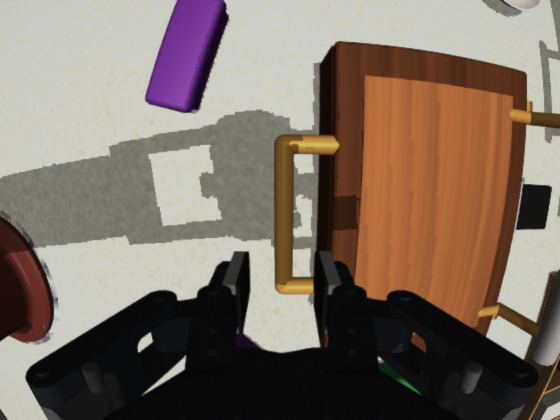

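The wrist view shows the bar at u≈284, centred between the fingers (240 and 322). Descending.

Call:
apply_moves(rows=[-0.003, -0.003, 0.06, 0, 0, 0.0016, -0.003, -0.003, 0.1, 0, 0, 0.0016, -0.003, -0.003, 0.13, 0, 0, 0.0016, -0.003, -0.003, 0.15, 0, 0, 0.0016, -0.003, -0.003, 0.165, 0, 0, 0.0016, -0.003, -0.003, 0.1777, 0, 0, 0.0016, -0.003, -0.003, 0.1777, 0, 0, 0.0016, -0.003, -0.003, 0.1777, 0, 0, 0.0016])

```text
t: 2.55
tool_pos: [0.4319, 0.0894, 0.1445]
tool_rot: [-2.313, -2.125, -0.004]
contact_force: [0.8, 0.1, 0.0]
opening: 0.0307
grip_force: 0.0
```

Clear of contact. Closing.

Call:
apply_moves(rows=[0, 0, 0, 0, 0, 0, 0, 0, 0, 0, 0, 0, 0, 0, 0, 0, 0, 0, 0, 0, 0, 0, 0, 0, 0, 0, 0, 0, 0, 0, 0, 0, 0, 0, 0, 0], grip=0, grip_force=40)

```text
t: 3.15
tool_pos: [0.4338, 0.0892, 0.1453]
tool_rot: [2.311, 2.123, 0.011]
contact_force: [7.7, -0.7, -4.0]
opening: 0.0126
grip_force: 38.9
```

```bash
python3 - <<'E'
from h import *
o,p,R0=now();print(o["t"],p,o["opening"],o["grip_force"],o["contact_force"],R0.round(3).tolist())
off=p-pull(0);print(off)
for d in (4,8,12,16,20,24,28,32,36,40,44,48,52,56,60,64,68,72,75,78,80): print(d,row(pull(np.radians(d))+off,R0,p,R0)[:3])
E
```

```text
3.15 [0.43379454 0.08919132 0.14533662] 0.01264428984834409 38.92173707485199 [ 7.66739467 -0.67902256 -3.99929191] [[0.085, 0.996, 0.008], [0.996, -0.085, 0.002], [0.003, 0.008, -1.0]]
[ 0.0006052  -0.00110607  0.05533662]
4 [0.0001, 0.002, -0.0238]
8 [0.0001, 0.0056, -0.0474]
12 [0.0002, 0.0108, -0.0707]
16 [0.0003, 0.0177, -0.0935]
20 [0.0004, 0.0261, -0.1158]
24 [0.0005, 0.0361, -0.1375]
28 [0.0006, 0.0475, -0.1585]
32 [0.0006, 0.0604, -0.1786]
36 [0.0007, 0.0747, -0.1977]
40 [0.0008, 0.0902, -0.2158]
44 [0.0009, 0.107, -0.2328]
48 [0.001, 0.1249, -0.2485]
52 [0.0011, 0.1439, -0.263]
56 [0.0012, 0.1639, -0.2761]
60 [0.0013, 0.1847, -0.2878]
64 [0.0014, 0.2062, -0.298]
68 [0.0014, 0.2285, -0.3066]
72 [0.0015, 0.2513, -0.3137]
75 [0.0016, 0.2686, -0.318]
78 [0.0016, 0.2862, -0.3214]
80 [0.0017, 0.298, -0.3231]
```

Call:
apply_moves(rows=[0, 0.0036, -0.006, 0, 0, 0, 0, 0.0042, -0.0149, 0, 0, 0, 0, 0.0052, -0.0238, 0, 0, 0, 0, 0.0068, -0.0356, 0, 0, 0, 0, 0.0088, -0.0474, 0, 0, 0, 0, 0.0112, -0.0591, 0, 0, 0, 0, 0.014, -0.0707, 0, 0, 0, 0, 0.0173, -0.0821, 0, 0, 0, 0, 0.0209, -0.0935, 0, 0, 0, 0, 0.025, -0.1047, 0, 0, 0, 0, 0.0293, -0.1158, 0, 0, 0, 0, 0.0342, -0.1267, 0, 0, 0, 0, 0.0393, -0.1375, 0, 0, 0, 0, 0.0449, -0.1481, 0, 0, 0, 0, 0.0507, -0.1585, 0, 0, 0, 0, 0.0571, -0.1687, 0, 0, 0, 0, 0.0636, -0.1786, 0, 0, 0, 0, 0.07, -0.187, 0, 0, 0, 0, 0.0735, -0.192, 0, 0, 0, 0, 0.0735, -0.192, 0, 0, 0])

```text
t: 5.15
tool_pos: [0.4737, 0.0859, 0.2613]
tool_rot: [-2.307, -2.121, 0.005]
contact_force: [-15.8, 3.7, 9.8]
opening: 0.0125
grip_force: 39.2
```

```bash
cat > st.py <<'E'
from h import *
import sys
o,p,R0=now()
off=np.array([.0006,-.0011,.0553])
v=p-off-HG;th=np.degrees(np.arctan2(v[2],-v@X)-np.arctan2(.008,.205));rad=np.hypot(v@X,v[2])
t=np.radians(th);tang=X*np.sin(t+.039)+np.array([0,0,np.cos(t+.039)]);n=np.array([0,0,1])*np.sin(t)-X*np.cos(t)
f=o["contact_force"];print("t",round(o["t"],2),"th",round(th,2),"rad",round(rad,4),"F",f.round(1),"Ftang",round(float(f@tang),2),"Frad",round(float(f@n),2),"open",round(o["opening"],4))
base=pull(t)
for d in map(float,sys.argv[1:]): print(d,row(pull(np.radians(d))+p-base,R0,p,R0)[:3])
E
python3 st.py 36 38 40 42 44 46 48 50 52 54 56 58 60 62 64 66 68 70 72
```

```text
t 5.15 th 34.7 rad 0.2064 F [-15.8   3.7   9.8] Ftang -1.83 Frad 18.74 open 0.0125
36.0 [0.0, 0.0047, -0.0062]
38.0 [0.0001, 0.0122, -0.0155]
40.0 [0.0001, 0.02, -0.0245]
42.0 [0.0001, 0.0281, -0.0333]
44.0 [0.0002, 0.0365, -0.0418]
46.0 [0.0002, 0.0452, -0.0499]
48.0 [0.0002, 0.0542, -0.0578]
50.0 [0.0003, 0.0634, -0.0653]
52.0 [0.0003, 0.0729, -0.0726]
54.0 [0.0003, 0.0827, -0.0794]
56.0 [0.0004, 0.0927, -0.086]
58.0 [0.0004, 0.1029, -0.0922]
60.0 [0.0004, 0.1133, -0.098]
62.0 [0.0005, 0.1239, -0.1034]
64.0 [0.0005, 0.1347, -0.1085]
66.0 [0.0005, 0.1457, -0.1132]
68.0 [0.0006, 0.1568, -0.1175]
70.0 [0.0006, 0.1681, -0.1215]
72.0 [0.0006, 0.1795, -0.125]
```

Call:
apply_moves(rows=[0, -0.002, -0.0045, 0, 0, 0, 0, 0.0007, -0.0092, 0, 0, 0, 0, 0.0045, -0.014, 0, 0, 0, 0, 0.0082, -0.0185, 0, 0, 0, 0, 0.012, -0.023, 0, 0, 0, 0, 0.016, -0.0275, 0, 0, 0, 0, 0.02, -0.032, 0, 0, 0, 0, 0.0241, -0.0363, 0, 0, 0, 0, 0.0283, -0.0405, 0, 0, 0, 0, 0.0325, -0.0448, 0, 0, 0, 0, 0.0368, -0.049, 0, 0, 0, 0, 0.0412, -0.0529, 0, 0, 0, 0, 0.0457, -0.0568, 0, 0, 0, 0, 0.0502, -0.0608, 0, 0, 0, 0, 0.0502, -0.0608, 0, 0, 0])

```text
t: 6.65
tool_pos: [0.5059, 0.0832, 0.2984]
tool_rot: [-2.312, -2.125, -0.005]
contact_force: [-5.5, 4.4, 7.3]
opening: 0.0128
grip_force: 39.2
```

```bash
python3 st.py 48 50 52 54 56 58 60 62 64 66 68 70 72
```

```text
t 6.65 th 48.31 rad 0.2087 F [-5.5  4.4  7.3] Ftang 0.16 Frad 9.36 open 0.0128
48.0 [-0.0, -0.0014, 0.0012]
50.0 [0.0, 0.0079, -0.0063]
52.0 [0.0001, 0.0174, -0.0134]
54.0 [0.0001, 0.0273, -0.0202]
56.0 [0.0002, 0.0373, -0.0267]
58.0 [0.0002, 0.0476, -0.0328]
60.0 [0.0003, 0.058, -0.0385]
62.0 [0.0003, 0.0687, -0.0439]
64.0 [0.0003, 0.0795, -0.0489]
66.0 [0.0004, 0.0905, -0.0535]
68.0 [0.0004, 0.1017, -0.0577]
70.0 [0.0005, 0.113, -0.0615]
72.0 [0.0005, 0.1244, -0.0649]
```

Call:
apply_moves(rows=[0.001, 0.005, -0.0065, 0, 0, 0, 0.0015, 0.0112, -0.0124, 0, 0, 0, 0.0016, 0.0159, -0.0163, 0, 0, 0, 0.0016, 0.0206, -0.02, 0, 0, 0, 0.0016, 0.0254, -0.0232, 0, 0, 0, 0.0017, 0.0303, -0.0265, 0, 0, 0, 0.0017, 0.0354, -0.0297, 0, 0, 0, 0.0017, 0.0406, -0.033, 0, 0, 0, 0.0017, 0.0458, -0.0361, 0, 0, 0, 0.0018, 0.051, -0.0391, 0, 0, 0, 0.0018, 0.0562, -0.0419, 0, 0, 0, 0.0018, 0.0615, -0.0446, 0, 0, 0, 0.0018, 0.0669, -0.0473, 0, 0, 0, 0.0018, 0.0723, -0.0499, 0, 0, 0, 0.0018, 0.0778, -0.0523, 0, 0, 0, 0.0018, 0.0833, -0.0546, 0, 0, 0, 0.0018, 0.0833, -0.0546, 0, 0, 0])

```text
t: 8.35
tool_pos: [0.5565, 0.0792, 0.3295]
tool_rot: [2.313, 2.124, 0.006]
contact_force: [-1.3, 0.6, 5.2]
opening: 0.0124
grip_force: 41.7
```

```bash
python3 st.py 66 68 70 71 72 73 74 75 76 77 78 79 80
```

```text
t 8.35 th 64.68 rad 0.209 F [-1.3  0.6  5.2] Ftang 0.82 Frad 5.31 open 0.0124
66.0 [0.0, 0.0073, -0.003]
68.0 [0.0001, 0.0185, -0.0072]
70.0 [0.0001, 0.0298, -0.011]
71.0 [0.0001, 0.0355, -0.0127]
72.0 [0.0001, 0.0412, -0.0144]
73.0 [0.0002, 0.047, -0.0159]
74.0 [0.0002, 0.0528, -0.0174]
75.0 [0.0002, 0.0586, -0.0187]
76.0 [0.0002, 0.0644, -0.02]
77.0 [0.0002, 0.0703, -0.0211]
78.0 [0.0003, 0.0762, -0.0222]
79.0 [0.0003, 0.082, -0.0231]
80.0 [0.0003, 0.088, -0.0239]
```

Call:
apply_moves(rows=[0, 0.005, -0.0035, 0, 0, 0, 0, 0.0105, -0.006, 0, 0, 0, 0, 0.016, -0.0078, 0, 0, 0, 0, 0.0215, -0.0098, 0, 0, 0, 0, 0.027, -0.0116, 0, 0, 0, 0, 0.033, -0.0135, 0, 0, 0, 0, 0.039, -0.0153, 0, 0, 0, 0, 0.0445, -0.0168, 0, 0, 0, 0, 0.05, -0.0182, 0, 0, 0, 0, 0.05, -0.0182, 0, 0, 0])

```text
t: 9.35
tool_pos: [0.5858, 0.0769, 0.3393]
tool_rot: [-2.313, -2.125, -0.004]
contact_force: [1.7, -1.5, -0.2]
opening: 0.0123
grip_force: 41.7
```

```bash
python3 st.py 74 76 78 80 82 84 86 88
```

```text
t 9.35 th 73.21 rad 0.2087 F [ 1.7 -1.5 -0.2] Ftang 1.74 Frad -0.74 open 0.0123
74.0 [0.0, 0.0046, -0.0012]
76.0 [0.0001, 0.0162, -0.0038]
78.0 [0.0001, 0.028, -0.006]
80.0 [0.0001, 0.0398, -0.0078]
82.0 [0.0002, 0.0516, -0.0092]
84.0 [0.0002, 0.0635, -0.0101]
86.0 [0.0002, 0.0754, -0.0107]
88.0 [0.0003, 0.0874, -0.0108]
```

```bash
cat > cw.py <<'E'
from h import *
o,p,R0=now()
for n in("side","top"):
    im,d=ctrl.get_image(n);vv,uu=np.mgrid[0:420,0:560];S=world(n,np.c_[uu.ravel(),vv.ravel()],d.ravel())
    q=np.c_[(S-HG)@X,(S-HG)@Y,S[:,2]]
    k=(q[:,0]>.035)&(q[:,0]<.13)&(abs(q[:,1])<.11)&(q[:,2]>.06)&(q[:,2]<.2)
    r=q[k]*1000
    if len(r)>5: print(n,len(r),"x 5/50/95",np.percentile(r[:,0],[5,50,95]).round(),"z",np.percentile(r[:,2],[5,50,95]).round())
E
python3 cw.py
```

```text
side 325 x 5/50/95 [49. 72. 89.] z [72. 87. 93.]
top 275 x 5/50/95 [47. 80. 93.] z [81. 88. 95.]
```

Counterweight is about 17 mm above the pad, so contact should come near 85°. Continuing to 80° slowly.

Call:
apply_moves(rows=[0, 0.0055, -0.0014, 0, 0, 0, 0, 0.011, -0.0026, 0, 0, 0, 0, 0.0165, -0.0038, 0, 0, 0, 0, 0.022, -0.0049, 0, 0, 0, 0, 0.028, -0.006, 0, 0, 0, 0, 0.034, -0.0069, 0, 0, 0, 0, 0.0395, -0.0078, 0, 0, 0, 0, 0.0395, -0.0078, 0, 0, 0])

```text
t: 10.25
tool_pos: [0.6094, 0.075, 0.3439]
tool_rot: [-2.313, -2.125, -0.004]
contact_force: [2.6, -1.7, -0.7]
opening: 0.0123
grip_force: 41.9
```

```bash
python3 st.py 80 81 82 83 84 85 86 87; python3 cw.py
```

```text
t 10.25 th 79.83 rad 0.2086 F [ 2.6 -1.7 -0.7] Ftang 2.65 Frad -1.22 open 0.0123
80.0 [0.0, 0.001, -0.0001]
81.0 [0.0, 0.0069, -0.0009]
82.0 [0.0, 0.0129, -0.0015]
83.0 [0.0001, 0.0188, -0.0021]
84.0 [0.0001, 0.0248, -0.0025]
85.0 [0.0001, 0.0307, -0.0028]
86.0 [0.0001, 0.0367, -0.0031]
87.0 [0.0001, 0.0427, -0.0032]
side 247 x 5/50/95 [45. 71. 90.] z [65. 78. 85.]
top 195 x 5/50/95 [45. 75. 93.] z [73. 79. 87.]
```

Call:
apply_moves(rows=[0, 0.006, -0.0008, 0, 0, 0, 0, 0.012, -0.0014, 0, 0, 0, 0, 0.018, -0.002, 0, 0, 0, 0, 0.018, -0.002, 0, 0, 0])

```text
t: 10.75
tool_pos: [0.6201, 0.0741, 0.3454]
tool_rot: [-2.313, -2.125, -0.004]
contact_force: [2.9, -1.2, 0.2]
opening: 0.0127
grip_force: 41.7
```

Call:
apply_moves(rows=[0, 0.004, -0.0003, 0, 0, 0, 0, 0.007, -0.0005, 0, 0, 0, 0, 0.007, -0.0005, 0, 0, 0])

```text
t: 11.05
tool_pos: [0.624, 0.0738, 0.3455]
tool_rot: [-2.313, -2.125, -0.003]
contact_force: [3.3, -0.8, -0.9]
opening: 0.0124
grip_force: 42.0
```

Call:
apply_moves(rows=[0, 0.004, -0.0002, 0, 0, 0, 0, 0.007, -0.0004, 0, 0, 0, 0, 0.007, -0.0004, 0, 0, 0])

```text
t: 11.35
tool_pos: [0.6275, 0.0735, 0.3457]
tool_rot: [-2.311, -2.124, -0.0]
contact_force: [-2.2, 0.1, 1.2]
opening: 0.0123
grip_force: 42.2
```

```bash
python3 st.py; python3 cw.py
```

```text
t 11.35 th 84.84 rad 0.2087 F [-2.2  0.1  1.2] Ftang -2.1 Frad 1.4 open 0.0123
side 183 x 5/50/95 [46. 71. 85.] z [62. 71. 76.]
top 193 x 5/50/95 [42. 73. 89.] z [64. 74. 79.]
```

The pad is felt: tangential force went from +3.3 to -2.1 N. I'll ease back 1.5 mm to near zero before letting go.

Call:
apply_moves(rows=[0, -0.0025, 0, 0, 0, 0, 0, -0.0025, 0, 0, 0, 0, 0, -0.0025, 0, 0, 0, 0])

```text
t: 11.75
tool_pos: [0.6264, 0.0736, 0.3456]
tool_rot: [-2.312, -2.125, -0.003]
contact_force: [-0.7, 0.4, -0.1]
opening: 0.0126
grip_force: 42.1
```

Call:
apply_moves(rows=[0, 0, 0, 0, 0, 0, 0, 0, 0, 0, 0, 0, 0, 0, 0, 0, 0, 0, 0, 0, 0, 0, 0, 0, 0, 0, 0, 0, 0, 0], grip=0.4)

```text
t: 12.25
tool_pos: [0.6265, 0.0735, 0.3457]
tool_rot: [-2.313, -2.125, -0.003]
contact_force: [-0.1, 0.1, 0.0]
opening: 0.0342
grip_force: 0.0
```

```bash
python3 cw.py; python3 - <<'E'
from h import *
o,p,R0=now();print(p,o["contact_force"])
# brush: yaw of long axis
a=np.radians(9.4)
P=np.load("P0.npy")
im=cv2.imread("pics/top0.png");vv,uu=np.mgrid[0:420,0:560];z=P[...,2]
m=((uu>165)&(uu<210)&(vv>190)&(vv<255)&(z>.035)&(z<.06))
w=plane("top",np.argwhere(m)[:,::-1],.045);r=cv2.minAreaRect((w[:,:2]*1000).astype(np.float32));print(r,cv2.boxPoints(r).round())
e=np.linalg.eigh(np.cov(w[:,:2].T));print("axis",e[1][:,1],np.degrees(np.arctan2(*e[1][::-1,1])))
E
```

```text
side 186 x 5/50/95 [45. 69. 83.] z [62. 72. 77.]
top 188 x 5/50/95 [42. 73. 89.] z [65. 74. 79.]
[0.62648257 0.07344758 0.34568488] [ 0.05220658  0.11553062 -0.82092438]
((456.95928955078125, 318.16033935546875), (181.73121643066406, 66.6078109741211), 22.966751098632812) [[360. 313.]
 [386. 252.]
 [554. 323.]
 [528. 384.]]
axis [-0.93481194 -0.35514312] -159.19778376891173
```

Lid holds itself. Lifting straight off.

Call:
apply_moves(rows=[0, 0, -0.03, 0, 0, 0, 0, 0, -0.08, 0, 0, 0, 0, 0, -0.13, 0, 0, 0, 0, 0, -0.13, 0, 0, 0])

```text
t: 12.75
tool_pos: [0.6275, 0.0733, 0.4318]
tool_rot: [2.308, 2.121, 0.016]
contact_force: [0.7, -0.4, 0.5]
opening: 0.0342
grip_force: 0.0
```

```bash
python3 - <<'E'
from h import *
o,p,R0=now();print(o["t"],p,o["q"].round(2))
a=np.radians(9.4);by=np.array([-np.sin(a),np.cos(a),0]);
for d in (by,-by): print(row([.489,.3317,.20],down(d),p,R0),row([.489,.3317,.086],down(d),p,R0))
E
```

```text
12.75 [0.62754474 0.07334847 0.43180535] [-0.    0.02  1.44  0.    1.67  0.08]
[0.4084, -0.271, 0.3844, 0.007, 0.0054, -1.1583] [0.4078, -0.2732, 0.5744, 0.007, 0.0054, -1.1583]
[0.4084, -0.271, 0.3844, 0.0051, -0.0066, 0.8417] [0.4078, -0.2732, 0.5744, 0.0051, -0.0066, 0.8417]
```

Call:
apply_moves(rows=[0.4084, -0.271, 0, 0, 0, -0.99, 0.4084, -0.271, 0, 0, 0, -0.99, 0.4084, -0.271, 0, 0, 0, -0.99, 0.4084, -0.271, 0, 0, 0, -0.99, 0.4084, -0.271, 0, 0, 0, -0.99, 0.4084, -0.271, 0, 0, 0, -0.99, 0.4084, -0.271, 0.38, 0, 0, -0.99, 0.4084, -0.271, 0.38, 0, 0, -0.99, 0.4084, -0.271, 0.38, 0, 0, -0.99, 0.4084, -0.271, 0.38, 0, 0, -0.99, 0.4084, -0.271, 0.38, 0, 0, -0.99, 0.4084, -0.271, 0.38, 0, 0, -0.99, 0.4084, -0.271, 0.38, 0, 0, -0.99], grip=1)

```text
t: 14.05
tool_pos: [0.4855, 0.3318, 0.197]
tool_rot: [0.16, 3.137, 0.003]
contact_force: [0.0, 0.0, 0.4]
opening: 0.0855
grip_force: 0.0
```

```bash
python3 - <<'E'
from h import *
o,p,R0=now();print(o["t"],p,o["q"].round(2))
im,d=ctrl.get_image("top");cv2.imwrite("pics/top2.png",cv2.resize(im[120:290,130:370],None,fx=3.2,fy=3.2,interpolation=cv2.INTER_CUBIC))
hsv=cv2.cvtColor(im,cv2.COLOR_BGR2HSV);vv,uu=np.mgrid[0:420,0:560]
m=(hsv[...,0]>100)&(hsv[...,0]<130)&(hsv[...,1]>100)&(uu>205)&(uu<320)&(vv>150)&(vv<250)
pts=np.argwhere(m)[:,::-1];print(len(pts))
if len(pts):
    w=plane("top",pts,.012);print(cv2.minAreaRect((w[:,:2]*1000).astype(np.float32)))
for s in(1,-1):print("bay centre",HG-.085*X+s*.0625*Y)
a=np.radians(9.4);by=np.array([-np.sin(a),np.cos(a),0])
print(row([.489,.3317,.086],down(by),p,R0))
im,d=ctrl.get_image("wrist");cv2.imwrite("pics/w2.png",im)
E
```

```text
14.05 [0.48547091 0.33183843 0.19695178] [ 0.47  0.05  1.8   0.    1.29 -1.  ]
1143
((603.8431396484375, 136.35845947265625), (104.19159698486328, 228.41168212890625), 80.6607437133789)
bay centre [0.55790698 0.14275461 0.082     ]
bay centre [0.54766467 0.01817494 0.082     ]
[-0.0058, -0.0, 0.1849, 0.0014, 0.0004, -0.1691]
```

View pics/top2.png

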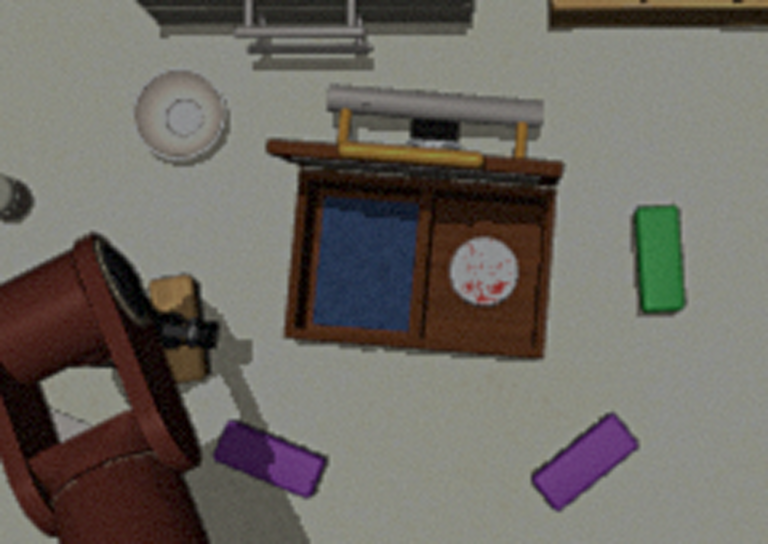

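View pics/w2.png

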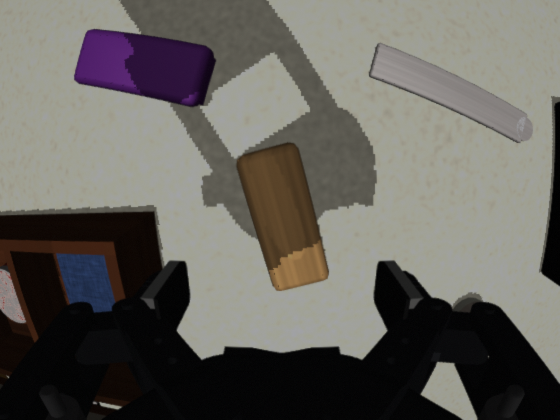

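Top crop: blue lining in the left bay at crop (366,265), tin in the right bay at (484,270), lid standing open. Wrist view: brush at (283,217), centred between the fingers. Next I turn by -15°, descend and grip.

Call:
apply_moves(rows=[-0.0058, 0, 0, 0, 0, -0.169, -0.0058, 0, 0.02, 0, 0, -0.169, -0.0058, 0, 0.06, 0, 0, -0.169, -0.0058, 0, 0.1, 0, 0, -0.169, -0.0058, 0, 0.14, 0, 0, -0.169, -0.0058, 0, 0.17, 0, 0, -0.169, -0.0058, 0, 0.185, 0, 0, -0.169, -0.0058, 0, 0.185, 0, 0, -0.169, -0.0058, 0, 0.185, 0, 0, -0.169])

```text
t: 15.05
tool_pos: [0.4899, 0.3322, 0.0872]
tool_rot: [-0.259, 3.127, 0.005]
contact_force: [-0.3, -0.1, -0.2]
opening: 0.0852
grip_force: 0.0
```

Call:
apply_moves(rows=[0, 0, 0, 0, 0, 0, 0, 0, 0, 0, 0, 0, 0, 0, 0, 0, 0, 0, 0, 0, 0, 0, 0, 0, 0, 0, 0, 0, 0, 0, 0, 0, 0, 0, 0, 0], grip=0, grip_force=40)

```text
t: 15.65
tool_pos: [0.4894, 0.332, 0.0863]
tool_rot: [-0.259, 3.129, 0.004]
contact_force: [-0.2, 0.5, 6.1]
opening: 0.0451
grip_force: 42.9
```

```bash
python3 - <<'E'
from h import *
o,p,R0=now();print(o["t"],p,o["opening"],o["contact_force"])
c=np.array([[323,197],[420,203],[408,332],[313,327]])/3.2+[130,120]-.5
w=plane("top",c,.012);print(w.round(4).tolist(),w.mean(0))
np.save("pg.npy",p)
L=w.mean(0)
b=np.array([.489,.3317]);
print("grasp minus brush",p[:2]-b)
R=down(Y)
print(row([p[0],p[1],.25],R0,p,R0),row([L[0],L[1],.25],R,p,R0),row([L[0],L[1],p[2]+.010],R,p,R0))
E
```

```text
15.65 [0.48935785 0.33201228 0.08634739] 0.04508218375007233 [-0.18898068  0.53049842  6.11210341]
[[0.6295, 0.1898, 0.012], [0.6229, 0.0873, 0.012], [0.487, 0.0992, 0.012], [0.4924, 0.1988, 0.012]] [0.55794686 0.14376106 0.012     ]
grasp minus brush [0.00035785 0.00031228]
[-0.0007, 0.0007, -0.2728, 0.0, 0.0, 0.0] [-0.0619, -0.3275, -0.2735, 0.0019, 0.0013, 0.1573] [-0.0612, -0.3282, -0.0174, 0.0019, 0.0013, 0.1573]
```

Brush gripped at 45 mm opening. The lining centre (0.558, 0.144) matches the bay centre. Lift, carry over aimed 8 mm to the front, then lower.

Call:
apply_moves(rows=[0, 0, -0.03, 0, 0, 0, 0, 0, -0.1, 0, 0, 0, 0, 0, -0.18, 0, 0, 0, 0, 0, -0.25, 0, 0, 0, 0, 0, -0.2735, 0, 0, 0.05, -0.053, -0.04, -0.2735, 0.0019, 0.0013, 0.1573, -0.05, -0.1, -0.2735, 0.0019, 0.0013, 0.1573, -0.0487, -0.16, -0.2735, 0.0019, 0.0013, 0.1573, -0.0487, -0.22, -0.2735, 0.0019, 0.0013, 0.1573, -0.0487, -0.28, -0.2735, 0.0019, 0.0013, 0.1573, -0.0487, -0.315, -0.2735, 0.0019, 0.0013, 0.1573, -0.0487, -0.3275, -0.2735, 0.0019, 0.0013, 0.1573, -0.0487, -0.3275, -0.2735, 0.0019, 0.0013, 0.1573, -0.0487, -0.3275, -0.2735, 0.0019, 0.0013, 0.1573])

```text
t: 17.05
tool_pos: [0.5494, 0.1429, 0.2484]
tool_rot: [-0.128, -3.137, 0.001]
contact_force: [-1.0, 0.3, -1.2]
opening: 0.0452
grip_force: 42.2
```

```bash
python3 - <<'E'
from h import *
o,p,R0=now();print(o["t"],p,o["opening"],o["contact_force"])
T=np.array([.5579,.1433,0])-.008*X
for z in (.13,.0985,.0963,.094):print(row([T[0],T[1],z],down(Y),p,R0))
im,d=ctrl.get_image("side");cv2.imwrite("pics/s3.png",cv2.resize(im[90:290,150:400],None,fx=3,fy=3))
E
```

```text
17.05 [0.54942742 0.14291213 0.24843963] 0.045247233125330286 [-0.96342474  0.28398246 -1.20693614]
[-0.0012, 0.002, 0.1974, -0.0005, -0.0015, 0.0004]
[-0.0013, 0.002, 0.2499, -0.0005, -0.0015, 0.0004]
[-0.0013, 0.002, 0.2536, -0.0005, -0.0015, 0.0004]
[-0.0013, 0.002, 0.2574, -0.0005, -0.0015, 0.0004]
```

View pics/s3.png

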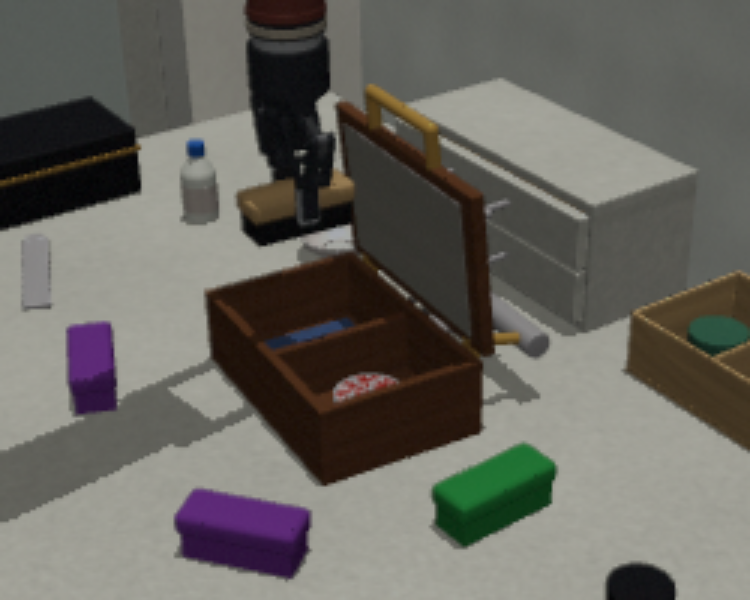

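Side view: brush held level, bristles down at (297,205), above the left bay; lid upright. Lowering.

Call:
apply_moves(rows=[-0.001, 0.002, 0.04, 0, -0.001, 0, -0.001, 0.002, 0.09, 0, -0.001, 0, -0.001, 0.002, 0.14, 0, -0.001, 0, -0.001, 0.002, 0.18, 0, -0.001, 0, -0.001, 0.002, 0.21, 0, -0.001, 0, -0.001, 0.002, 0.23, 0, -0.001, 0, -0.001, 0.002, 0.242, 0, -0.001, 0, -0.001, 0.002, 0.247, 0, -0.001, 0, -0.001, 0.002, 0.247, 0, -0.001, 0])

```text
t: 18.0
tool_pos: [0.5506, 0.1435, 0.1011]
tool_rot: [0.128, 3.138, -0.002]
contact_force: [-0.4, -0.4, -1.0]
opening: 0.0453
grip_force: 42.3
```

Call:
apply_moves(rows=[0, 0, 0.002, 0, 0, 0, 0, 0, 0.004, 0, 0, 0, 0, 0, 0.0055, 0, 0, 0, 0, 0, 0.0055, 0, 0, 0])

```text
t: 18.4
tool_pos: [0.5503, 0.1432, 0.0975]
tool_rot: [0.129, 3.139, -0.002]
contact_force: [-0.6, -0.4, -1.4]
opening: 0.0456
grip_force: 42.3
```

Call:
apply_moves(rows=[0, 0, 0.0012, 0, 0, 0, 0, 0, 0.0024, 0, 0, 0, 0, 0, 0.0024, 0, 0, 0])

```text
t: 18.7
tool_pos: [0.5504, 0.1432, 0.0964]
tool_rot: [0.129, 3.139, -0.002]
contact_force: [-1.8, 0.0, 3.7]
opening: 0.0453
grip_force: 42.6
```

Floor contact at the expected height (z 0.0964, +3.7 N). Releasing, then lifting straight up.

Call:
apply_moves(rows=[0, 0, 0, 0, 0, 0, 0, 0, 0, 0, 0, 0, 0, 0, 0, 0, 0, 0, 0, 0, 0, 0, 0, 0, 0, 0, 0, 0, 0, 0], grip=0.75)

```text
t: 19.2
tool_pos: [0.55, 0.1386, 0.0953]
tool_rot: [-0.129, -3.137, 0.017]
contact_force: [-1.0, -20.8, 1.1]
opening: 0.0638
grip_force: 0.0
```

Call:
apply_moves(rows=[0, 0, -0.02, 0, 0, 0, 0, 0, -0.06, 0, 0, 0, 0, 0, -0.12, 0, 0, 0, 0, 0, -0.2, 0, 0, 0, 0, 0, -0.27, 0, 0, 0, 0.2, 0.2, -0.27, 0, 0, 0, 0.2, 0.2, -0.27, 0, 0, 0, 0.2, 0.2, -0.27, 0, 0, 0, 0.2, 0.2, -0.27, 0, 0, 0, 0.2, 0.2, -0.27, 0, 0, 0])

```text
t: 20.2
tool_pos: [0.4389, 0.2746, 0.2579]
tool_rot: [0.122, 3.139, -0.001]
contact_force: [0.6, -0.7, -0.9]
opening: 0.0639
grip_force: 0.0
```

```bash
python3 - <<'E'
from h import *
o,p,R0=now();print(o["t"],p,o["contact_force"])
im,d=ctrl.get_image("top");cv2.imwrite("pics/t4.png",cv2.resize(im[130:280,130:370],None,fx=3,fy=3))
E
python3 cw.py
```

```text
20.2 [0.43889221 0.27457958 0.2579301 ] [ 0.56847396 -0.7124475  -0.93273083]
side 185 x 5/50/95 [45. 70. 84.] z [62. 72. 77.]
top 636 x 5/50/95 [51. 75. 89.] z [66. 74. 80.]
```

View pics/t4.png

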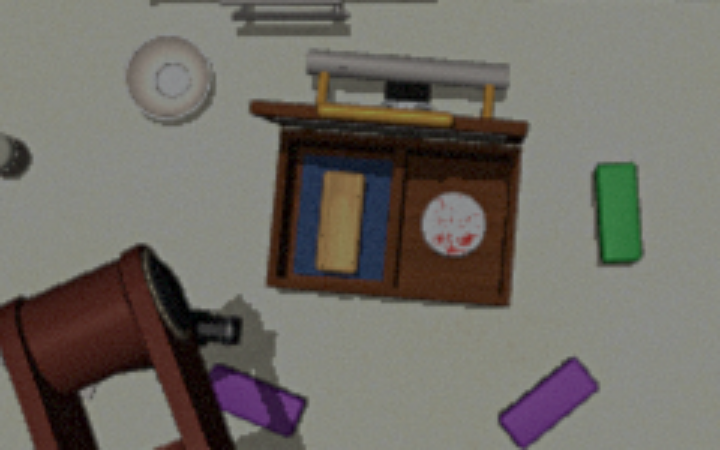

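Brush lies front to back on the blue lining, centre at (341,221) against the lining's (346,218). Lid is open and nothing else has shifted. On release the fingers met the bay wall with 20.8 N sideways, under the 40 N limit. Handing in.

```bash
python3 -c "
from station import ctrl
print(ctrl.finish_job())"
```

```text
the job is handed in; nothing more can be done
None
```

The job is handed in: the lid stands open by itself on its buffer, and the brush is set bristles down, front to back, on the blue lining; the hand-in returned no verdict.

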